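# File a box of cover glasses and set the tray's follower

### The job

File the box of cover glasses that stands on the desk into the gap between the other boxes and the follower of the grey archive tray, on its long edge like the others. Then lift the follower's plunger knob and slide the follower up slowly until you feel the whole row go tight against the heel plate, no harder than that because the boxes hold thin glass; back it off to the first notch that leaves the row at least 2 mm free, and let the plunger drop fully home there. Leave the other things on the desk where they are.

Things in the scene. Friction and masses are not known exactly. Their poses are not given: they have to be found in the camera images.
- tray: Grey sheet-metal archive tray fixed to the desk, 76 x 256 mm outside, inside 70 mm wide (its x) and 250 mm long (its y). Origin: under its centre at desk height; x across, y along the tray towards the row's end, z up. Floor 10 mm above the desk, long walls 28 mm, end walls 33 mm. Three boxes stand in it on edge with gaps, in front of a steel heel plate at the +y end.
- tray_end (a point): Inner face of the tray's +y end wall, at floor height; axes as the tray's. The heel plate, thin upright steel, 66 mm wide, 32 mm high, closes the row: its face to the row is clipped in somewhere from 8 to 28 mm short of this wall. Its exact place is not reported; it does not move.
- follower: Aluminium carriage 66 mm wide, 26 mm long, sliding along the tray towards the row (+y); its felt-faced plate pushes the row. Origin: on the tray floor under it, 13 mm behind the felt face; axes as the tray's. Travel: tray y from -109 to +41 mm. A rack in the floor groove has a notch every 10 mm: at origin y = -109, -99, -89, ... +41 mm. About 1 N of friction; stays where left.
- follower_face (a point): Middle of the follower's felt face, 27 mm above the desk; axes as the tray's. A loose row slides along with 1 to 2 N on this face; once it goes solid against the heel plate the push rises steeply within a millimetre. 3 to 10 N on the face is tight; over 20 N breaks the glass.
- plunger (a joint): Follower's index plunger, vertical slide in m: 0 home in a notch, 0.0055 when its round tip rests on a rung between notches, 0.009 pulled up to its stop. A spring pushes it down with 4 N (home) to 6 N. Held above 0.006 the follower slides freely; let go within about 2 mm of a notch it drops in by itself; home, it locks the follower with about 1.5 mm of play.
- knob_mid (a point): Middle of the plunger's black fluted knob, 18 mm diameter, 22 mm high, 61 mm above the desk with the plunger home; it rises with the plunger. Below it the follower's housing reaches 42 mm and its plate 44 mm above the desk.
- box_a_mid (a point): Filed box nearest the heel plate (+y end of the row): plastic box of thin cover glasses on its long edge: 18 mm thick, 64 mm long, 34 mm high, about 30 g. The point is its middle, 17 mm above its underside; z axis horizontal across the 18 mm, y axis along the 64 mm, x axis up.
- box_b_mid (a point): Filed box, second in the row: plastic box of thin cover glasses on its long edge: 18 mm thick, 64 mm long, 34 mm high, about 30 g. The point is its middle, 17 mm above its underside; z axis horizontal across the 18 mm, y axis along the 64 mm, x axis up.
- box_c_mid (a point): Filed box, third in the row, nearest the follower: plastic box of thin cover glasses on its long edge: 18 mm thick, 64 mm long, 34 mm high, about 30 g. The point is its middle, 17 mm above its underside; z axis horizontal across the 18 mm, y axis along the 64 mm, x axis up.
- box_d_mid (a point): The box to file; it stands alone on the desk left of the tray: plastic box of thin cover glasses on its long edge: 18 mm thick, 64 mm long, 34 mm high, about 30 g. The point is its middle, 17 mm above its underside; z axis horizontal across the 18 mm, y axis along the 64 mm, x axis up.
- box_a: the same box as point box_a_mid; origin in the middle of one 34 x 64 mm face, 9 mm off that point.
- box_b: the same box as point box_b_mid; origin in the middle of one 34 x 64 mm face, 9 mm off that point.
- box_c: the same box as point box_c_mid; origin in the middle of one 34 x 64 mm face, 9 mm off that point.
- box_d: the same box as point box_d_mid; origin in the middle of one 34 x 64 mm face, 9 mm off that point.
- tape_roll: bystander: roll of blue tape lying flat, 60 mm, 19 mm high; origin under its centre
- mouse: bystander: black computer mouse 104 x 60 x 36 mm; origin under its centre
- petri_dish: bystander: covered dish, 62 mm, 15 mm high; origin under its centre
- blower: bystander: red rubber dust blower, 51 mm bulb, 96 mm high; origin under its centre
- marker_blue: bystander: marker pen lying flat, 12 x 140 mm; origin under its middle
- usb_stick: bystander: black memory stick, 18 x 52 mm, 8 mm high; origin under its centre
Things that resemble listed ones, but are neither listed nor needed, are in the scene too. Leave any green look-alike of the box_a alone.

How it is judged:
By the outcome, as a careful person would: the job done as asked, in the order asked, and still so for the second after the job is handed in, with the robot touching nothing.
It also fails if it takes over 64 s, if anything falls off the work surface, if the arm or the gripper's body presses on something with over 40 N, if the wrist force passes 120 N, or if a joint passes its speed limit or range.

### The arm

A 7-joint arm with a two-finger parallel gripper is mounted at the origin on a cart in front of the work surface, level with it; the furniture and walls round the work are solid. World frame = base frame: x ahead of the robot, y to its left, z up, the work surface at z = 0. Lengths are in m, angles in rad, forces in N, time in s.
With the tool pointing down it reaches from about 0.425 to 0.875 m from the base axis. Payload 4.7 kg.
Tool frame: the origin (TCP) lies midway between the tips of the shut fingers; the grasp point (between the pads) lies 19 mm behind it; z points along the fingers, y is the line along which they close (so a half turn about z gives the same grasp; the last joint's range is limited). The gripper opens to 87 mm and grips with 3 to 60 N. Pads are 19 mm wide; open, the fingers measure 117 mm over their backs; the gripper's body (75 mm by 190 mm) begins 51 mm behind the grasp point.
Start: joints at [1.123, 0.321, -0.07, 1.45, 0.023, 1.371, -0.057], TCP at [0.29, -0.582, 0.198] pointing down, gripper open.
Joint ranges: [-2.86, 2.86], [-0.3, 2.09], [-1.38, 1.24], [0.06, 2.45], [-1.56, 4.7], [0.09, 2.05], [-2.69, 2.69]. Speed limits (rad/s): [2.57, 2.57, 3.14, 3.14, 3.14, 3.14, 3.14].

### API

Orientations are given as a rotation vector (axis times angle).
In Python, from bench import ctrl gives the robot as it stands. The module is installed in compiled form; this text tells all that it offers.
- The arm moves only by the shell command python3 -m handwheel 'ROWS' [FORCE]. ROWS is JSON, a list of rows, each a list of 7 numbers: the finger opening in m, from 0 to 0.087, then the shift along the tool's x, y, z in m, then the turn, a rotation vector about the tool's x, y, z in degrees. A call has 1 to 12 rows; each row shifts and turns the commanded pose from where the row before left it, along the tool's axes as they then stand; what a row does not reach is not made up. A row lasts 1/8 s, in which the tool goes at most 62.5 mm and 10.7 degrees, less where a joint would pass 70% of its speed; a pose out of reach is approached as far as the arm can. A call is refused whole if a number of a shift passes 0.0625 or a number of a turn 10.7, either way. A call with a gripper value outside its range is refused whole. The fingers move at their own pace and stop on an object; FORCE is the grip in N (left out, the last holds). Time passes only in rows, so rows that do not move let the fingers close. It gives the time, the measured TCP pose, the force, the opening and the grip force at its end, in the units of the state.
- ctrl.get_state(): the state, without advancing time (a new reading comes with each control period).
- ctrl.get_image(name): name is "scene" or "top"; returns (picture, depth): 384x512x3 uint8, blue, green, red; 384x512 float32, m along the optical axis (not along the pixel's ray), 0 where there is no reading.
- ctrl.camera_info(name): a dict with "intrinsics" (3x3 intrinsics, pixels), "R" (3x3) and "t" (3): a world point X has camera coordinates R X + t. Camera axes: x right, y down, z forward; pixel columns grow to the right and rows downward; lengths in m; the calibration is good to about 2 mm. A picture is of the moment at which its call begins. camera_info takes no time and is no camera call.
- ctrl.close_job(): hands the job in; it is judged then, once.
The state is a dict: "time": time; "joint_positions": joint angles; "qd": joint speeds; "joint_torque": joint torques, N m; "position": TCP position; "tool_rot": TCP orientation; "ft_force": force on the tool from outside, world axes, zero at the start; "torque": the same for the moment, N m; "grip_width": opening from 0.0 (shut) to 1.0 (fully open); "grip_force": force on a finger pad.
Only numpy, scipy, OpenCV 4.12 (cv2) and the standard library are available. Lean on these libraries where they do the work, as an engineer would, in place of code of your own. Each camera call takes 0.05 s, during which the arm holds its last target. There are 200 camera calls.

## Working session

There is one attempt and no reset: what is moved stays moved. The work goes in short steps, Python scripts to look and compute and a shell command to move; the robot and the scene stay as the last step left them, time stands still between calls to the robot, and variables do not carry over. Pictures are saved under pics/ and viewed, at most 10 in all, crops included, and the job is handed in when it is done.

```bash
mkdir -p pics; ls
python3 - <<'E'
from bench import ctrl
import cv2,numpy as np
s=ctrl.get_state(); print(s)
for n in("scene","top"):
    im,d=ctrl.get_image(n); cv2.imwrite(f"pics/{n}0.png",im); np.savez(f"pics/{n}0.npz",im=im,d=d)
    c=ctrl.camera_info(n); print(n,c, -np.array(c["R"]).T@np.array(c["t"]), (d>0).mean())
E
```

```text
pics
{'time': 0.0, 'joint_positions': array([ 1.12307731,  0.32180281, -0.07009592,  1.45164257,  0.0226092 ,
        1.37080588, -0.05690701]), 'qd': array([-9.32351227e-05,  6.30593880e-04,  3.56847831e-04, -7.80009833e-04,
       -9.93190467e-05, -3.90257416e-04, -8.15817842e-04]), 'joint_torque': array([ 1.42139299e-03, -4.91280806e+01, -4.02605440e-01, -3.12526560e+01,
       -6.36624824e-02,  4.37430537e-02,  1.66849409e-04]), 'position': array([ 0.28931987, -0.58140404,  0.19729104]), 'tool_rot': array([-3.05645004e+00, -7.18637312e-01,  8.28924549e-04]), 'ft_force': array([-0.37534638,  0.19252051,  0.16344781]), 'torque': array([-0.0032387 , -0.01019978,  0.02004374]), 'grip_force': 0.0, 'grip_width': 0.9987958855816771}
scene {'intrinsics': array([[387.34676455,   0.        , 253.97074236],
       [  0.        , 387.34676455, 197.88491548],
       [  0.        ,   0.        ,   1.        ]]), 'R': array([[-0.88371958, -0.46757456,  0.02034055],
       [-0.23172743,  0.39937944, -0.88701661],
       [ 0.4066228 , -0.7885874 , -0.46128928]]), 't': array([0.54880624, 0.12024777, 0.82208518])} [0.17857695 0.85686936 0.47471783] 0.9959462483723959
top {'intrinsics': array([[392.3238309 ,   0.        , 256.15517071],
       [  0.        , 392.3238309 , 188.37781953],
       [  0.        ,   0.        ,   1.        ]]), 'R': array([[-0.01987411, -0.99973175, -0.01189342],
       [-0.9915237 ,  0.02123583, -0.12817872],
       [ 0.1283969 ,  0.00924517, -0.99167977]]), 't': array([0.20661791, 0.54420115, 0.83705582])} [0.43621932 0.18726719 0.90230373] 0.9961954752604166
```

View pics/top0.png

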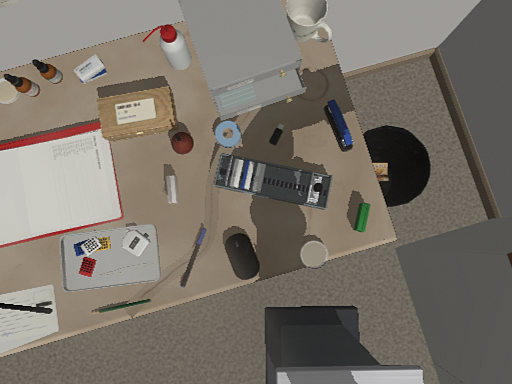

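View pics/scene0.png

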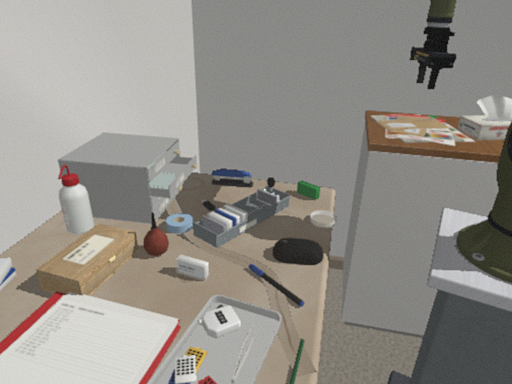

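The top view shows the tray from about (217,165) to (330,195), with the knob near (317,186). Box d stands at (171,188), and the green look-alike is at (362,217). I'll zoom in and use the depth image to get heights.

```bash
cat > h.py <<'E'
from bench import ctrl
import cv2,numpy as np
def cam(n):
    c=ctrl.camera_info(n); return np.array(c["intrinsics"]),np.array(c["R"]),np.array(c["t"])
def ray(n,u,v,z):
    K,R,t=cam(n); o=-R.T@t; d=R.T@np.linalg.solve(K,[u,v,1.]); return o+d*(z-o[2])/d[2]
def proj(n,X):
    K,R,t=cam(n); p=K@(R@np.array(X)+t); return p[:2]/p[2]
def cloud(n,d):
    K,R,t=cam(n); v,u=np.mgrid[:384,:512]
    p=np.stack([(u-K[0,2])/K[0,0]*d,(v-K[1,2])/K[1,1]*d,d],-1)
    return (p-t)@R
E
python3 - <<'E'
from h import *
T=np.load('pics/top0.npz');S=np.load('pics/scene0.npz')
a=cv2.resize(T['im'][140:220,155:345],None,fx=4,fy=4,interpolation=cv2.INTER_CUBIC)
b=cv2.resize(S['im'][170:290,165:325],None,fx=2.3,fy=2.3,interpolation=cv2.INTER_CUBIC)
o=np.zeros((600,800,3),np.uint8); o[:320,:760]=a; o[322:322+b.shape[0],:b.shape[1]]=b
cv2.imwrite('pics/crop0.png',o)
P=cloud('top',T['d'])
z=P[...,2]
# box d: points above desk in window
def obj(r0,r1,c0,c1,lo,hi):
    m=np.zeros(z.shape,bool); m[r0:r1,c0:c1]=1; m&=(z>lo)&(z<hi)
    q=P[m]; r=cv2.minAreaRect(q[:,:2].astype(np.float32)*1000)
    return len(q),np.median(q,0),r
print('desk z',np.median(z[200:215,180:190]))
print('d',obj(165,215,160,185,.02,.06))
print('tray',obj(145,215,205,340,.018,.1))
print('knob',obj(170,200,305,335,.055,.1))
Q=cloud('scene',S['d']);print('scene desk',np.median(Q[255:262,225:240,2]))
m=Q[...,2]; mm=np.zeros(m.shape,bool); mm[250:285,170:215]=1; mm&=(m>.025)&(m<.06); print('d scene',mm.sum(),np.median(Q[mm],0),np.percentile(Q[mm],95,axis=0))
mm=np.zeros(m.shape,bool); mm[170:200,260:282]=1; mm&=(m>.055)&(m<.1); print('knob scene',mm.sum(),np.median(Q[mm],0),np.percentile(Q[mm],95,axis=0))
E
```

```text
desk z 0.0004659037842250392
d (260, array([0.5516877 , 0.38457468, 0.03341362]), ((552.1856079101562, 386.1038513183594), (63.151771545410156, 19.179372787475586), 5.812870025634766))
tray (1884, array([0.5684604 , 0.19125427, 0.03625416]), ((576.5765991210938, 155.68899536132812), (258.5766906738281, 100.44562530517578), 76.11793518066406))
knob (65, array([0.54323389, 0.06377054, 0.07633382]), ((543.8955078125, 63.62958526611328), (16.72661018371582, 16.427730560302734), 87.48277282714844))
scene desk 0.00033897452812570714
d scene 303 [0.54985326 0.38974844 0.03272109] [0.5796679  0.39563033 0.03464663]
knob scene 64 [0.54259124 0.06796333 0.07038919] [0.55011468 0.07176507 0.0771777 ]
```

View pics/crop0.png

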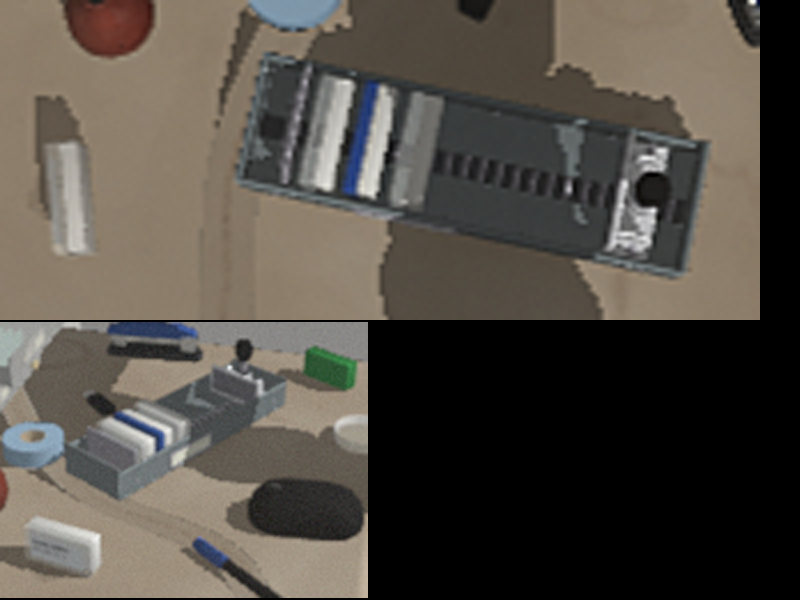

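The crop shows, left to right: heel plate (~300), boxes a, b and c (328, 368, 417), a gap, then the follower plate (~620) and the knob (652,188). Next I'll get the tray frame, positions along the tray, and the tool axes.

```bash
cat >> h.py <<'E'
from scipy.spatial.transform import Rotation as Ro
E
python3 - <<'E'
from h import *
T=np.load('pics/top0.npz');S=np.load('pics/scene0.npz')
c=np.array([ray('top',u,v,.033) for u,v in[(220.5,153.7),(331.7,175.5),(327,208.2),(214.5,185.7)]])[:,:2]
print('corners',c.round(4)); print('sides',[np.linalg.norm(c[i]-c[(i+1)%4]) for i in range(4)])
P=cloud('top',T['d']);z=P[...,2]
m=np.zeros(z.shape,bool); m[145:215,212:340]=1; m&=(z>.022)&(z<.05)
tr=P[...,:2]-c.mean(0); yd=(c[0]-c[1])+(c[3]-c[2]); yd/=np.linalg.norm(yd)
xd=np.array([yd[1],-yd[0]])
x=tr@xd;y=tr@yd
m&=(abs(x)<.045)
# refine: minAreaRect
r=cv2.minAreaRect(P[m][:,:2].astype(np.float32)*1000);print('tray rect',r, 'corner ctr',c.mean(0), 'yaw y',np.degrees(np.arctan2(*yd[::-1])), 'xd',xd)
# profile along y of mid-strip
for lo in np.arange(-.135,.135,.004):
    k=(abs(x)<.02)&(y>=lo)&(y<lo+.004); print(f"{lo*1000+2:.0f}:{np.median(z[k])*1000:.0f}/{z[k].max()*1000:.0f}",end=' ')
print()
s=ctrl.get_state(); R=Ro.from_rotvec(s['tool_rot']).as_matrix();print(R.round(3))
k=z[170:200,305:335]>.06; kp=P[170:200,305:335][k]; print('knob tray',(kp[:,:2].mean(0)-c.mean(0))@np.c_[xd,yd], kp[:,:2].mean(0))
# triangulate: dark knob mask in scene
for n,d in(('top',T),('scene',S)):
    Q=cloud(n,d['d']); g=d['im'].max(2)
    tq=Q[...,:2]-c.mean(0); mk=(abs(tq@xd)<.025)&((tq@yd)<-.07)&((tq@yd)>-.13)&(Q[...,2]>.05)
    v,u=np.nonzero(mk); print(n,'px',u.mean(),v.mean(),len(u),Q[mk].mean(0),Q[mk][:,2].max())
    print(n,'via ray z=.072',ray(n,u.mean(),v.mean(),.072 if n=='top' else .063))
# box d both views
for n,d in(('top',T),('scene',S)):
    Q=cloud(n,d['d']); mk=(abs(Q[...,0]-.551)<.045)&(abs(Q[...,1]-.387)<.025)&(Q[...,2]>.012)&(Q[...,2]<.06)
    q=Q[mk&(Q[...,2]>.030)]; print(n,'d',cv2.minAreaRect(q[:,:2].astype(np.float32)*1000),np.percentile(q[:,2],[50,98]))
E
```

```text
corners [[0.6296 0.2745]
 [0.5742 0.0257]
 [0.5011 0.0393]
 [0.5568 0.2885]]
sides [np.float64(0.2548561834458611), np.float64(0.07433123225617426), np.float64(0.25530648741650447), np.float64(0.0741308285229019)]
tray rect ((566.3106079101562, 157.60256958007812), (257.24017333984375, 78.76250457763672), 76.69099426269531) corner ctr [0.5654439  0.15700475] yaw y 77.42684472716255 xd [ 0.97601886 -0.21768597]
-133:1/5 -129:34/37 -125:28/38 -121:10/13 -117:10/12 -113:10/13 -109:10/13 -105:22/78 -101:40/79 -97:73/78 -93:42/80 -89:29/77 -85:44/47 -81:33/46 -77:10/13 -73:10/14 -69:10/13 -65:10/14 -61:10/13 -57:10/14 -53:9/13 -49:10/13 -45:10/13 -41:10/13 -37:9/13 -33:10/14 -29:10/13 -25:9/12 -21:10/14 -17:9/15 -13:9/11 -9:9/12 -5:10/14 -1:9/14 3:10/13 7:11/15 11:9/12 15:10/13 19:10/15 23:12/46 27:44/47 31:43/47 35:44/47 39:44/48 43:10/46 47:10/12 51:40/46 55:44/46 59:44/46 63:44/48 67:43/46 71:10/13 75:24/45 79:44/46 83:44/47 87:44/49 91:44/49 95:11/42 99:16/44 103:43/45 107:13/35 111:11/14 115:9/13 119:10/14 123:10/14 127:33/40 131:34/35 135:1/4 
[[ 0.895  0.446 -0.001]
 [ 0.446 -0.895  0.001]
 [-0.    -0.002 -1.   ]]
knob tray [-0.00315622 -0.09441862] [0.54180976 0.06553746]
top px 318.0 187.0 65 [0.54343423 0.06366469 0.07523362] 0.07951287516995915
top via ray z=.072 [0.54385999 0.06317424 0.072     ]
scene px 270.0289855072464 181.84057971014494 69 [0.54263158 0.06608679 0.06833176] 0.07866896568773683
scene via ray z=.072 [0.547423   0.05568118 0.063     ]
top d ((552.2173461914062, 386.13848876953125), (63.06419372558594, 19.12033462524414), 5.674211502075195) [0.03370681 0.03708877]
scene d ((552.7139892578125, 385.2816162109375), (64.173583984375, 20.88803482055664), 6.325277805328369) [0.03313191 0.03520615]
```

Box d is at (0.552, 0.386) with its top at 34 mm and its long axis at +5.7°. The tray's x axis is at −12.6°. The knob sits at tray y ≈ −96 with its top at about 76–77 mm, so the plunger is probably resting on a rung. Before moving I'll check that the path is clear and work out the tool-frame shifts.

Run:
```python
from h import *
T=np.load('pics/top0.npz');S=np.load('pics/scene0.npz')
A=np.concatenate([cloud('top',T['d']).reshape(-1,3),cloud('scene',S['d']).reshape(-1,3)])
w=[np.array(p) for p in[(.289,-.581),(.48,-.3),(.54,.1),(.552,.386)]]
for a,b in zip(w,w[1:]):
  for f in np.linspace(0,1,6):
    p=a+f*(b-a); k=(np.hypot(*(A[:,:2]-p).T)<.13); q=A[k,2]; q=q[q<.6]; print(p.round(2),np.percentile(q,[50,99]).round(2) if len(q) else None,end=' ')
  t=np.radians(5.7);d=b-a;print('\n tool shift',d@[np.cos(t),np.sin(t)],d@[np.sin(t),-np.cos(t)])
```

```text
[ 0.29 -0.58] [0.31 0.47] [ 0.33 -0.52] [0.09 0.47] [ 0.37 -0.47] [-0.21  0.45] [ 0.4  -0.41] [-0.28  0.09] [ 0.44 -0.36] [-0.31  0.08] [ 0.48 -0.3 ] [-0.4   0.07] 
 tool shift 0.2179644635405568 -0.26064054295806954
[ 0.48 -0.3 ] [-0.4   0.07] [ 0.49 -0.22] [-0.75  0.  ] [ 0.5  -0.14] [0.   0.04] [ 0.52 -0.06] [0.   0.05] [0.53 0.02] [0.   0.05] [0.54 0.1 ] [0.   0.05] 
 tool shift 0.09943123409512925 -0.3920630429998722
[0.54 0.1 ] [0.   0.05] [0.54 0.16] [0.   0.05] [0.54 0.21] [0.   0.04] [0.55 0.27] [0.   0.04] [0.55 0.33] [0.   0.05] [0.55 0.39] [0.   0.05] 
 tool shift 0.04034611526621549 -0.28339405601198714
```

```bash
python3 -m handwheel '[[0.05,0,0,0,0,0,10.4],[0.05,0,0,0,0,0,10.4]]' 20
```

```text
time: 0.35
position: [0.2894, -0.5816, 0.1976]
tool_rot: [-3.137, -0.146, 0.001]
ft_force: [-0.4, -0.1, 0.1]
grip_width: 0.851
grip_force: 0.0
```

```bash
python3 -m handwheel '[[0.05,0.036,-0.043,0,0,0,0],[0.05,0.036,-0.043,0,0,0,0],[0.05,0.036,-0.043,0,0,0,0],[0.05,0.036,-0.043,0,0,0,0],[0.05,0.036,-0.043,0,0,0,0],[0.05,0.036,-0.043,0,0,0,0],[0.05,0.012,-0.05,0,0,0,0],[0.05,0.012,-0.05,0,0,0,0],[0.05,0.012,-0.05,0,0,0,0],[0.05,0.012,-0.05,0,0,0,0],[0.05,0.012,-0.05,0,0,0,0],[0.05,0.012,-0.05,0,0,0,0]]'; python3 -m handwheel '[[0.05,0.012,-0.05,0,0,0,0],[0.05,0.012,-0.05,0,0,0,0],[0.05,0.01,-0.05,0,0,0,0],[0.05,0.01,-0.05,0,0,0,0],[0.05,0.008,-0.05,0,0,0,0],[0.05,0,0,0,0,0,0]]'
cat >> h.py <<'E'
C=np.array([.5656,.1572])
def go(x,y,z,long):
    "shift in tool axes to world point, and turn about tool z so tool x lies at angle long (deg)"
    s=ctrl.get_state(); R=Ro.from_rotvec(s['tool_rot']).as_matrix()
    print('shift',(R.T@(np.array([x,y,z])-s['position'])).round(4),'turn',round(np.degrees(np.arctan2(R[1,0],R[0,0]))-long,2),'tilt',R[:,2].round(4),'pos',s['position'].round(4))
def tray(x,y):
    a=np.radians(-12.57); X=np.array([np.cos(a),np.sin(a)]);Y=np.array([-np.sin(a),np.cos(a)]); return C+x*X+y*Y
E
python3 -c "
from h import *
go(.5522,.386,.009,5.7)"
```

```text
time: 1.85
position: [0.5209, 0.0033, 0.1981]
tool_rot: [3.137, 0.155, -0.0]
ft_force: [0.3, 0.3, -0.4]
grip_width: 0.574
grip_force: 0.0
time: 2.6
position: [0.546, 0.2614, 0.1978]
tool_rot: [-3.134, -0.168, 0.003]
ft_force: [0.1, 0.5, -0.6]
grip_width: 0.577
grip_force: 0.0
shift [ 0.0198 -0.1226  0.1891] turn 0.44 tilt [-0.0021  0.0031 -1.    ] pos [0.546  0.2614 0.1978]
```

```bash
python3 -m handwheel '[[0.05,0.0066,-0.0409,0,0,0,0.4],[0.05,0.0066,-0.0409,0.02,0,0,0],[0.05,0.0066,-0.0408,0.04,0,0,0],[0.05,0,0,0.04,0,0,0],[0.05,0,0,0.03,0,0,0],[0.05,0,0,0,0,0,0],[0.05,0,0,0,0,0,0]]'; python3 -c "
from h import *
go(.5522,.386,.009,5.7)"
```

```text
time: 3.48
position: [0.5574, 0.3792, 0.0696]
tool_rot: [-3.138, -0.143, -0.002]
ft_force: [-0.6, 0.1, 1.0]
grip_width: 0.578
grip_force: 0.0
shift [-0.0047 -0.0072  0.0606] turn -0.5 tilt [ 1.4e-03  5.0e-04 -1.0e+00] pos [0.5574 0.3792 0.0696]
```

```bash
python3 -m handwheel '[[0.05,-0.0047,-0.0072,0,0,0,-0.5],[0.05,0,0,0.02,0,0,0],[0.05,0,0,0,0,0,0]]'
python3 - <<'E'
from h import *
go(.5522,.386,.009,5.7)
im,d=ctrl.get_image('scene'); im2,d2=ctrl.get_image('top')
a=cv2.resize(im[200:300,140:260],None,fx=4,fy=4,interpolation=2);b=cv2.resize(im2[150:230,130:210],None,fx=4,fy=4,interpolation=2)
o=np.zeros((400,800,3),np.uint8);o[:,:480]=a;o[:320,480:]=b;cv2.imwrite('pics/g1.png',o)
E
```

```text
time: 3.85
position: [0.5498, 0.3852, 0.0461]
tool_rot: [3.135, 0.159, -0.005]
ft_force: [-0.7, 0.4, 1.0]
grip_width: 0.573
grip_force: 0.0
shift [ 0.0026 -0.0006  0.0371] turn 0.09 tilt [-0.0028 -0.0025 -1.    ] pos [0.5498 0.3852 0.0461]
```

View pics/g1.png

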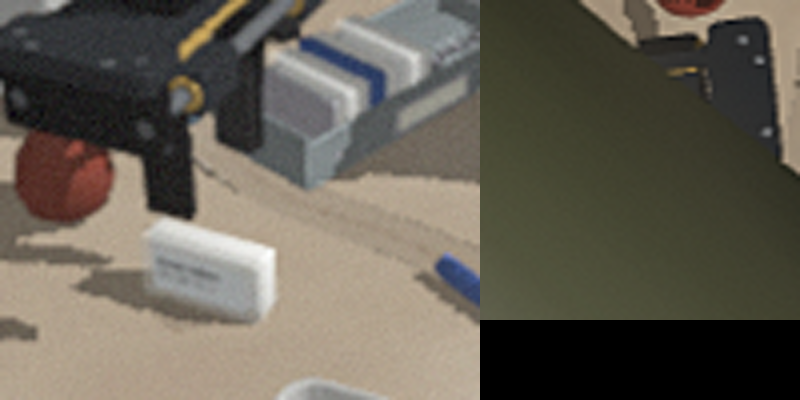

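Run:
```python
from h import *
s=ctrl.get_state();p=s['position'];R=Ro.from_rotvec(s['tool_rot']).as_matrix()
f=lambda X:((proj('scene',X)-[140,200])*4).round()
w=.025
print('tcp',f(p),'tips',f(p-R[:,1]*w),f(p+R[:,1]*w),'outer',f(p-R[:,1]*.04),f(p+R[:,1]*.04))
for z in(.034,0): print([f([.5522+a*np.cos(.0995)-b*np.sin(.0995),.386+a*np.sin(.0995)+b*np.cos(.0995),z]) for a in(-.032,.032) for b in(-.009,.009)])
```

```text
tcp [203. 216.] tips [175. 246.] [230. 188.] outer [157. 265.] [245. 172.]
[array([272., 246.]), array([253., 267.]), array([154., 213.]), array([133., 234.])]
[array([274., 303.]), array([256., 326.]), array([158., 270.]), array([138., 291.])]
```

Run:
```python
from h import *
go(.5522,.386,.009,5.7)
im,d=ctrl.get_image('scene');Q=cloud('scene',d)
dark=(im.max(2)<60)
for n,(r0,r1,c0,c1) in dict(near=(235,260,175,190),far=(215,245,193,206)).items():
    m=np.zeros(d.shape,bool);m[r0:r1,c0:c1]=1;m&=dark&(np.abs(Q[...,1]-.385)<.07)&(Q[...,2]>.02); q=Q[m];print(n,len(q),np.percentile(q,[2,10,50,90,98],axis=0).round(4).tolist())
m=(abs(Q[...,0]-.551)<.045)&(abs(Q[...,1]-.387)<.025)&(Q[...,2]>.03)&(Q[...,2]<.037)&(im.min(2)>120)
print(cv2.minAreaRect(Q[m][:,:2].astype(np.float32)*1000))
```

```text
shift [ 0.0014 -0.0001  0.0386] turn 0.06 tilt [-9.e-04 -9.e-04 -1.e+00] pos [0.5508 0.3858 0.0476]
near 171 [[0.5359, 0.4104, 0.074], [0.5368, 0.4153, 0.0767], [0.5424, 0.4185, 0.0895], [0.553, 0.4206, 0.105], [0.5557, 0.4218, 0.1114]]
far 230 [[0.5091, 0.3493, 0.0736], [0.5103, 0.3524, 0.0772], [0.5454, 0.3591, 0.096], [0.5563, 0.4146, 0.1498], [0.5597, 0.4265, 0.158]]
((552.3703002929688, 385.6159973144531), (64.23851776123047, 20.148029327392578), 5.868191242218018)
```

The fingertips show about 15 mm higher than the shut-finger TCP, so the open fingers swing back on an arc. I'll narrow the opening to 32 mm, descend, then close.

```bash
python3 -m handwheel '[[0.032,0.0014,0,0.01,0,0,0],[0.032,0,0,0.01,0,0,0],[0.032,0,0,0,0,0,0]]'
python3 - <<'E'
from h import *
go(.5523,.3858,.006,5.8)
im,d=ctrl.get_image('scene');Q=cloud('scene',d)
cv2.imwrite('pics/g2.png',cv2.resize(im[200:300,140:260],None,fx=4,fy=4,interpolation=2))
p=ctrl.get_state()['position']
f=lambda X:((proj('scene',X)-[140,200])*4).round()
for h in(0,.005,.01): print(f(p+[0,.016,h]),f(p+[0,-.016,h]))
E
```

```text
time: 4.38
position: [0.5517, 0.3857, 0.0267]
tool_rot: [3.136, 0.158, -0.004]
ft_force: [0.3, -0.6, 0.6]
grip_width: 0.388
grip_force: 0.0
shift [ 0.0007 -0.0001  0.0207] turn -0.04 tilt [-0.0022 -0.0015 -1.    ] pos [0.5517 0.3857 0.0267]
[183. 269.] [223. 233.]
[182. 261.] [223. 225.]
[181. 252.] [222. 216.]
```

View pics/g2.png

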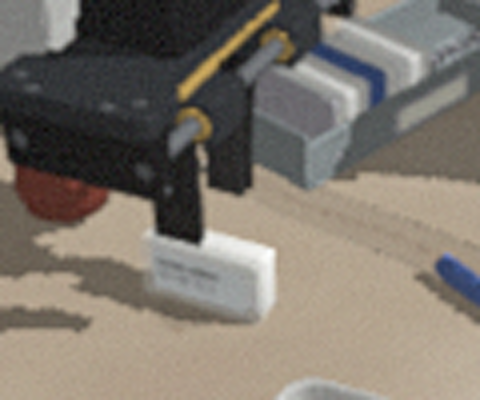

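The tips are still about 25 mm above the reported TCP. I'll measure tip height against opening here, clear above the box.

```bash
cat >> h.py <<'E'
def tips(tag):
    im,d=ctrl.get_image('scene');Q=cloud('scene',d);p=ctrl.get_state()['position']
    m=(im.max(2)<75)&(np.hypot(Q[...,0]-p[0],Q[...,1]-p[1])<.06)&(Q[...,2]<p[2]+.09)&(Q[...,2]>p[2]-.02)&(Q[...,2]>.012)
    q=Q[m]; e=q[:,1]-p[1]
    for n,k in(('near',e>0.003),('far',e<-0.003)):
        print(tag,n,k.sum(),'zmin',np.percentile(q[k][:,2],[0,1,3]).round(4),'y',np.percentile(e[k],[3,97]).round(4),'x',np.percentile(q[k][:,0]-p[0],[3,97]).round(4))
    print(tag,'tcp',p.round(4),'f',ctrl.get_state()['ft_force'].round(2),'w',round(.087*ctrl.get_state()['grip_width'],4),round(ctrl.get_state()['grip_force'],1)); return im
E
python3 -c "
from h import *
tips('34')"; python3 -m handwheel '[[0.02,0,0,0,0,0,0],[0.02,0,0,0,0,0,0]]' >/dev/null;  python3 -c "
from h import *
tips('20')"
```

```text
34 near 192 zmin [0.0521 0.0535 0.0543] y [0.0172 0.0293] x [-0.0144  0.0045]
34 far 183 zmin [0.0522 0.0527 0.0535] y [-0.0312 -0.0164] x [-0.0092  0.008 ]
34 tcp [0.5523 0.3864 0.028 ] f [ 0.36  0.79 -0.15] w 0.0326 0.0
20 near 212 zmin [0.0542 0.0549 0.0558] y [0.0102 0.0241] x [-0.0136  0.0053]
20 far 164 zmin [0.0535 0.0541 0.0555] y [-0.0232 -0.0109] x [-0.0093  0.0052]
20 tcp [0.5526 0.3866 0.0286] f [-0.11 -0.12  0.73] w 0.0214 0.0
```

```bash
python3 -m handwheel '[[0.034,0,-0.0005,0,0,0,0],[0.034,0,0,0,0,0,0],[0.034,0,0,0.008,0,0,0],[0.034,0,0,0.008,0,0,0],[0.034,0,0,0.005,0,0,0],[0.034,0,0,0,0,0,0]]'; python3 -c "
from h import *
im=tips('34');cv2.imwrite('pics/g3.png',cv2.resize(im[200:300,140:260],None,fx=4,fy=4,interpolation=2)); go(.5523,.3858,.006,5.8)"
```

```text
time: 5.52
position: [0.552, 0.3866, 0.0064]
tool_rot: [3.137, 0.158, -0.002]
ft_force: [0.3, 0.6, 0.3]
grip_width: 0.396
grip_force: 0.0
34 near 184 zmin [0.0309 0.0314 0.033 ] y [0.0164 0.0297] x [-0.0144  0.0052]
34 far 169 zmin [0.0311 0.0324 0.033 ] y [-0.0299 -0.0166] x [-0.0094  0.0072]
34 tcp [0.5522 0.3869 0.0069] f [0.62 0.2  0.79] w 0.0341 0.0
shift [-0.      0.0011  0.0009] turn -0.03 tilt [-6.e-04 -3.e-04 -1.e+00] pos [0.5522 0.3869 0.0069]
```

View pics/g3.png

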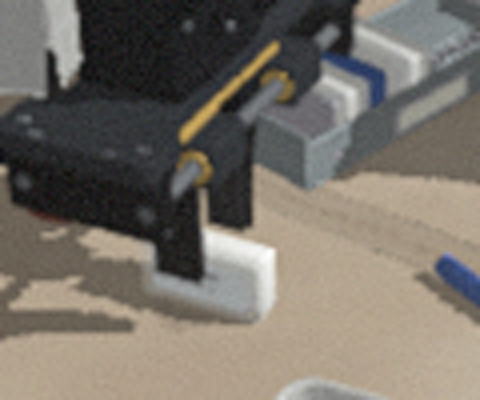

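By camera both tips are still at about 31 mm. I'll descend in small steps and watch the force to see which height is right.

```bash
python3 -m handwheel '[[0.034,0,0.001,0.002,0,0,0],[0.034,0,0,0.002,0,0,0],[0.034,0,0,0,0,0,0]]'; python3 -m handwheel '[[0.034,0,0,0.002,0,0,0],[0.034,0,0,0.001,0,0,0],[0.034,0,0,0,0,0,0]]';  python3 -m handwheel '[[0.034,0,0,0.002,0,0,0],[0.034,0,0,0.0,0,0,0]]'
```

```text
time: 5.95
position: [0.5525, 0.3858, 0.0032]
tool_rot: [3.137, 0.158, -0.0]
ft_force: [-0.5, -0.1, -0.1]
grip_width: 0.394
grip_force: 0.0
time: 6.32
position: [0.5524, 0.3859, 0.0001]
tool_rot: [3.137, 0.158, -0.0]
ft_force: [0.6, -0.1, 0.4]
grip_width: 0.389
grip_force: 0.0
time: 6.58
position: [0.5524, 0.3858, -0.0019]
tool_rot: [3.137, 0.158, -0.001]
ft_force: [-0.8, -0.6, -0.2]
grip_width: 0.389
grip_force: 0.0
```

No contact at −2 mm, so the cameras are right: the real tips are about 25 mm above the reported TCP. I'll go on down cautiously.

```bash
python3 -m handwheel '[[0.034,0,0,0.003,0,0,0],[0.034,0,0,0.003,0,0,0],[0.034,0,0,0,0,0,0]]'; python3 -m handwheel '[[0.034,0,0,0.003,0,0,0],[0.034,0,0,0.003,0,0,0],[0.034,0,0,0,0,0,0]]';  python3 -c "
from h import *
im=tips('34')"; python3 -m handwheel '[[0.0,0,0,0,0,0,0],[0.0,0,0,0,0,0,0],[0,0,0,0,0,0,0],[0,0,0,0,0,0,0]]' 15;  python3 -c "
from h import *
im=tips('grip')"
```

```text
time: 6.95
position: [0.5523, 0.3857, -0.0082]
tool_rot: [3.137, 0.158, -0.001]
ft_force: [-0.7, 0.1, 0.3]
grip_width: 0.395
grip_force: 0.0
time: 7.32
position: [0.5523, 0.3858, -0.0141]
tool_rot: [3.137, 0.158, -0.001]
ft_force: [0.1, -0.1, 0.2]
grip_width: 0.391
grip_force: 0.0
34 near 156 zmin [0.0124 0.0126 0.0134] y [0.0194 0.0291] x [-0.0143  0.0041]
34 far 81 zmin [0.0245 0.025  0.0264] y [-0.0318 -0.0172] x [-0.0088  0.0023]
34 tcp [ 0.5524  0.3858 -0.0139] f [-0.88  0.14  0.04] w 0.0338 0.0
time: 7.88
position: [0.5526, 0.386, -0.0136]
tool_rot: [3.138, 0.158, 0.0]
ft_force: [-0.5, -0.2, 0.0]
grip_width: 0.202
grip_force: 15.0
grip near 176 zmin [0.0125 0.0128 0.0136] y [0.008 0.021] x [-0.0132  0.0054]
grip far 47 zmin [0.0303 0.0313 0.0325] y [-0.0195 -0.0096] x [-0.0096  0.0017]
grip tcp [ 0.5526  0.386  -0.0136] f [ 0.58 -0.59  0.58] w 0.0173 15.0
```

Grasped: 17.3 mm opening at 15 N. Next I'll fit the tray walls from the first images, then lift and turn.

```bash
python3 -m handwheel '[[0,0,0,-0.01,0,0,0],[0,0,0,-0.025,0,0,0],[0,0,0,-0.03,0,0,0],[0,0,0,-0.03,0,0,0],[0,0,0,0,0,0,0]]'
python3 - <<'E'
from h import *
a=np.radians(-12.57); X=np.array([np.cos(a),np.sin(a)]);Y=np.array([-np.sin(a),np.cos(a)])
for n in('top','scene'):
    Q=cloud(n,np.load(f'pics/{n}0.npz')['d']); x=(Q[...,:2]-C)@X;y=(Q[...,:2]-C)@Y;z=Q[...,2]
    for lo,hi in((-.07,-.03),(-.03,.015),(-.07,.015)):
        k=(y>lo)&(y<hi)&(z>.024)&(z<.034)&(abs(x)<.05)
        for s in(-1,1):
            kk=k&(x*s>0); print(n,lo,hi,s,kk.sum(),(np.median(x[kk])*1e3).round(2),end='; ')
    print()
    # knob, plate, box edges
    k=(z>.036)&(z<.05)&(abs(x)<.025); h,_=np.histogram(y[k],bins=np.arange(-.12,.12,.002)); print([(int(1000*(-.119+.002*i)),int(v)) for i,v in enumerate(h) if v])
go(*tray(0,-.014),.07,-12.57)
E
```

```text
time: 8.55
position: [0.5542, 0.3876, 0.085]
tool_rot: [-3.135, -0.158, -0.008]
ft_force: [0.2, 0.7, -0.3]
grip_width: 0.206
grip_force: 15.0
top -0.07 -0.03 -1 33 -36.18; top -0.07 -0.03 1 33 36.72; top -0.03 0.015 -1 40 -35.74; top -0.03 0.015 1 44 36.84; top -0.07 0.015 -1 73 -35.86; top -0.07 0.015 1 77 36.77; 
[(-103, 2), (-100, 3), (-98, 3), (-97, 4), (-95, 3), (-93, 5), (-91, 5), (-89, 8), (-87, 3), (-84, 15), (-82, 20), (-80, 19), (23, 6), (25, 21), (26, 19), (28, 21), (31, 20), (33, 19), (35, 20), (37, 18), (39, 22), (41, 12), (49, 4), (51, 22), (53, 20), (55, 19), (56, 19), (59, 22), (61, 19), (63, 21), (65, 20), (67, 16), (75, 21), (77, 20), (79, 17), (81, 22), (83, 19), (85, 19), (87, 19), (89, 21), (91, 21), (93, 5), (99, 1), (101, 22), (103, 6)]
scene -0.07 -0.03 -1 31 -37.03; scene -0.07 -0.03 1 29 35.81; scene -0.03 0.015 -1 42 -36.82; scene -0.03 0.015 1 26 36.02; scene -0.07 0.015 -1 73 -36.88; scene -0.07 0.015 1 55 35.82; 
[(-105, 2), (-103, 1), (-100, 2), (-98, 1), (-97, 4), (-95, 12), (-93, 4), (-89, 1), (-87, 1), (-84, 9), (-82, 32), (-80, 20), (-78, 1), (23, 6), (25, 11), (26, 10), (28, 5), (31, 4), (33, 14), (35, 7), (37, 7), (39, 30), (41, 29), (49, 4), (51, 8), (53, 12), (55, 11), (56, 9), (59, 7), (61, 6), (63, 12), (65, 17), (67, 38), (69, 3), (73, 1), (75, 5), (77, 14), (79, 9), (81, 9), (83, 10), (85, 8), (87, 8), (89, 12), (91, 42), (93, 16), (99, 5), (101, 39), (103, 7)]
shift [-0.0163  0.2437  0.0142] turn 18.33 tilt [ 0.0051  0.0033 -1.    ] pos [0.5542 0.3876 0.085 ]
```

```bash
python3 -m handwheel '[[0,0,0,0,0,0,9.1],[0,0,0,0,0,0,9.2],[0,0,0,0,0,0,0]]'; python3 -c "
from h import *
go(*tray(0,-.014),.065,-12.57)"
```

```text
time: 8.93
position: [0.552, 0.3855, 0.0803]
tool_rot: [3.122, -0.34, -0.001]
ft_force: [-0.6, -0.6, 0.5]
grip_width: 0.201
grip_force: 15.0
shift [0.0624 0.234  0.0156] turn 0.13 tilt [-0.001  -0.0012 -1.    ] pos [0.552  0.3855 0.0803]
```

```bash
python3 -m handwheel '[[0,0.0124,0.0468,0,0,0,0],[0,0.0124,0.0468,0,0,0,0],[0,0.0124,0.0468,0,0,0,0],[0,0.0124,0.0468,0,0,0,0],[0,0.0124,0.0468,0.01,0,0,0],[0,0,0,0.005,0,0,0],[0,0,0,0,0,0,0]]'; python3 -c "
from h import *
go(*tray(0,-.014),.026,-12.57)"
```

```text
time: 9.8
position: [0.5616, 0.1444, 0.0656]
tool_rot: [-3.123, 0.34, 0.002]
ft_force: [-0.6, 0.2, -1.1]
grip_width: 0.202
grip_force: 15.0
shift [0.0012 0.0006 0.0396] turn 0.14 tilt [-1.4e-03  4.0e-04 -1.0e+00] pos [0.5616 0.1444 0.0656]
```

```bash
python3 -m handwheel '[[0,0.0012,0.0006,0.02,0,0,0.1],[0,0,0,0.019,0,0,0],[0,0,0,0,0,0,0],[0,0,0,0,0,0,0]]'
python3 - <<'E'
from h import *
go(*tray(0,-.014),-.0036,-12.57)
a=np.radians(-12.57); X=np.array([np.cos(a),np.sin(a)]);Y=np.array([-np.sin(a),np.cos(a)])
im,d=ctrl.get_image('scene');Q=cloud('scene',d);x=(Q[...,:2]-C)@X;y=(Q[...,:2]-C)@Y;z=Q[...,2]
k=(abs(y+.014)<.02)&(z>.045)&(z<.08)&(im.min(2)>100)&(abs(x)<.05); q=np.c_[x,y,z][k]*1000
print(k.sum(),np.percentile(q,[1,5,50,95,99],axis=0).round(1)); t=q[q[:,2]>68]; print(cv2.minAreaRect(t[:,:2].astype(np.float32)) if len(t)>5 else 0)
b=q[q[:,1]>np.median(q[:,1])-3]; print('face yaw',np.degrees(np.polyfit(q[:,0],q[:,1],1)[0]))
cv2.imwrite('pics/p1.png',cv2.resize(im[170:290,165:325],None,fx=4,fy=4,interpolation=2))
E
```

```text
time: 10.3
position: [0.5632, 0.1437, 0.0271]
tool_rot: [-3.123, 0.345, 0.001]
ft_force: [0.8, -0.1, -0.6]
grip_width: 0.2
grip_force: 15.0
shift [-0.0006  0.0003  0.0307] turn -0.02 tilt [-4.e-04  2.e-04 -1.e+00] pos [0.5632 0.1437 0.0271]Traceback (most recent call last):
  File "<stdin>", line 5, in <module>
IndexError: boolean index did not match indexed array along axis 1; size of axis is 1536 but size of corresponding boolean axis is 512
```

Run:
```python
from h import *
a=np.radians(-12.57); X=np.array([np.cos(a),np.sin(a)]);Y=np.array([-np.sin(a),np.cos(a)])
im,d=ctrl.get_image('scene');Q=cloud('scene',d);x=(Q[...,:2]-C)@X;y=(Q[...,:2]-C)@Y;z=Q[...,2]
k=(abs(y+.014)<.02)&(z>.045)&(z<.08)&(im.min(2)>100)&(abs(x)<.05); q=np.stack([x,y,z],-1)[k]*1000
print(k.sum(),np.percentile(q,[1,5,50,95,99],axis=0).round(1)); 
print('face yaw',np.degrees(np.polyfit(q[:,0],q[:,1],1)[0]))
cv2.imwrite('pics/p1.png',cv2.resize(im[170:290,165:325],None,fx=4,fy=4,interpolation=2))
```

```text
216 [[-31.9 -23.3  45.3]
 [-30.5 -20.2  46.4]
 [-19.3  -6.3  63.5]
 [ 29.2  -3.6  75.3]
 [ 31.    3.7  76.5]]
face yaw 6.266555287841295
```

View pics/p1.png

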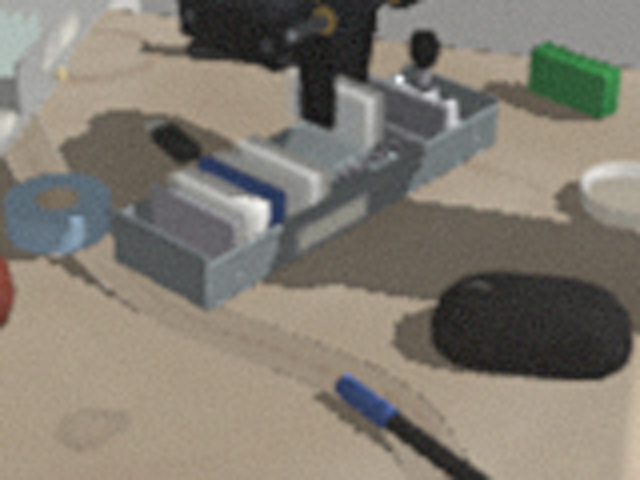

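Box d is held upright at about (360,120) over the gap. It is centred across the tray, spanning x from −31 to +31 mm, so I'm lowering it.

```bash
python3 -m handwheel '[[0,-0.0004,0,0.008,0,0,0],[0,0,0,0.008,0,0,0],[0,0,0,0.006,0,0,0],[0,0,0,0.005,0,0,0],[0,0,0,0,0,0,0]]'; python3 -m handwheel '[[0,0,0,0.001,0,0,0],[0,0,0,0.001,0,0,0],[0,0,0,0,0,0,0]]'; python3 -c "
from h import *
go(*tray(0,-.014),-.0036,-12.57)"
```

```text
time: 11.02
position: [0.5625, 0.1432, -0.0002]
tool_rot: [3.122, -0.346, -0.002]
ft_force: [0.8, 0.2, 0.4]
grip_width: 0.205
grip_force: 15.0
time: 11.4
position: [0.563, 0.1433, -0.0016]
tool_rot: [3.122, -0.346, 0.0]
ft_force: [-0.2, 0.5, -0.5]
grip_width: 0.202
grip_force: 15.0
shift [-0.0005 -0.0002  0.002 ] turn -0.07 tilt [ 1.e-04 -1.e-04 -1.e+00] pos [ 0.563   0.1433 -0.0016]
```

```bash
python3 -m handwheel '[[0,0,0,0.001,0,0,0],[0,0,0,0,0,0,0]]'; python3 -m handwheel '[[0,0,0,0.001,0,0,0],[0,0,0,0,0,0,0]]'; python3 -m handwheel '[[0,0,0,0.0007,0,0,0],[0,0,0,0,0,0,0]]'
```

```text
time: 11.65
position: [0.5629, 0.1432, -0.0027]
tool_rot: [3.122, -0.346, -0.0]
ft_force: [-1.2, 0.3, -0.1]
grip_width: 0.202
grip_force: 15.0
time: 11.9
position: [0.563, 0.1433, -0.0036]
tool_rot: [3.122, -0.346, 0.0]
ft_force: [0.2, -0.1, -0.2]
grip_width: 0.204
grip_force: 15.0
time: 12.15
position: [0.563, 0.1433, -0.0037]
tool_rot: [3.122, -0.346, 0.0]
ft_force: [-2.0, -0.2, 5.5]
grip_width: 0.206
grip_force: 15.0
```

Floor contact at −3.7 mm with 5.5 N. I'll release and lift.

```bash
python3 -m handwheel '[[0.034,0,0,-0.0004,0,0,0],[0.034,0,0,0,0,0,0],[0.034,0,0,0,0,0,0],[0.034,0,0,-0.01,0,0,0],[0.034,0,0,-0.02,0,0,0],[0.034,0,0,-0.03,0,0,0],[0.034,0,0,-0.03,0,0,0],[0.034,0,0,-0.01,0,0,0],[0.034,0,0,0,0,0,0]]'
python3 - <<'E'
from h import *
a=np.radians(-12.57); X=np.array([np.cos(a),np.sin(a)]);Y=np.array([-np.sin(a),np.cos(a)])
im,d=ctrl.get_image('scene');Q=cloud('scene',d);x=(Q[...,:2]-C)@X;y=(Q[...,:2]-C)@Y;z=Q[...,2]
for lo,hi,n in((-.03,.01,'d'),(.02,.045,'c'),(.045,.07,'b')):
    k=(y>lo)&(y<hi)&(z>.040)&(z<.05)&(abs(x)<.04); q=np.stack([x,y],-1)[k]*1000
    print(n,cv2.minAreaRect(q.astype(np.float32)),np.median(z[k]))
k=(y<-.08)&(y>-.12)&(abs(x)<.02)&(z>.06)&(im.max(2)<80)&(z<.09);q=np.stack([x,y,z],-1)[k]*1000;print('knob',np.percentile(q,[3,50,97],axis=0).round(1))
k=(y<-.075)&(y>-.09)&(abs(x)<.03)&(z>.038)&(z<.046);print('plate y',np.percentile(y[k],[5,50,95]))
go(*tray(-.001,-.0945),.031,-12.57)
E
```

```text
time: 13.28
position: [0.5635, 0.1434, 0.097]
tool_rot: [-3.122, 0.346, -0.003]
ft_force: [0.6, 0.9, 0.7]
grip_width: 0.387
grip_force: 0.0
d ((0.12702178955078125, -14.051877975463867), (19.480798721313477, 61.85454559326172), 88.92701721191406) 0.043412609858466254
c ((0.5156421661376953, 31.882556915283203), (18.51933479309082, 62.871063232421875), 88.32061767578125) 0.04326240416920928
b ((1.342935562133789, 58.846580505371094), (63.512813568115234, 20.521259307861328), 0.10578109323978424) 0.04334875612890942
knob [[-10.1 -99.3  60.3]
 [ -3.6 -93.2  70.9]
 [  3.1 -88.4  77.2]]
plate y [-0.08550232 -0.08279381 -0.08075946]
shift [-0.0011  0.0801  0.0649] turn -0.08 tilt [-1.e-04 -4.e-04 -1.e+00] pos [0.5627 0.1431 0.0959]
```

Box d stands flat at tray y −14 mm. Next is the knob.

```bash
python3 -m handwheel '[[0.036,-0.001,0.04,0,0,0,0],[0.036,0,0.041,0,0,0,0],[0.036,0,0,0.02,0,0,0],[0.036,0,0,0,0,0,0],[0.036,0,0,0,0,0,0]]'
python3 - <<'E'
from h import *
go(*tray(-.001,-.0955),.031,-12.57)
im=tips('k')
im2,_=ctrl.get_image('top')
o=np.zeros((480,640,3),np.uint8);o[:,:]=cv2.resize(im[150:240,220:340],None,fx=640/120,fy=480/90,interpolation=2)
cv2.imwrite('pics/k1.png',o)
E
```

```text
time: 13.95
position: [0.5439, 0.0653, 0.0758]
tool_rot: [-3.122, 0.344, 0.002]
ft_force: [0.4, -0.4, 0.6]
grip_width: 0.412
grip_force: 0.0
shift [0.0002 0.0011 0.0448] turn 0.0 tilt [-1.e-03  5.e-04 -1.e+00] pos [0.5439 0.0653 0.0758]
k near 197 zmin [0.0622 0.0642 0.0671] y [0.0042 0.0349] x [-0.0058  0.013 ]
k far 192 zmin [0.0753 0.0994 0.1029] y [-0.0299 -0.0154] x [-0.0174  0.0018]
k tcp [0.5443 0.0654 0.0762] f [ 0.95  1.06 -0.21] w 0.0361 0.0
```

View pics/k1.png

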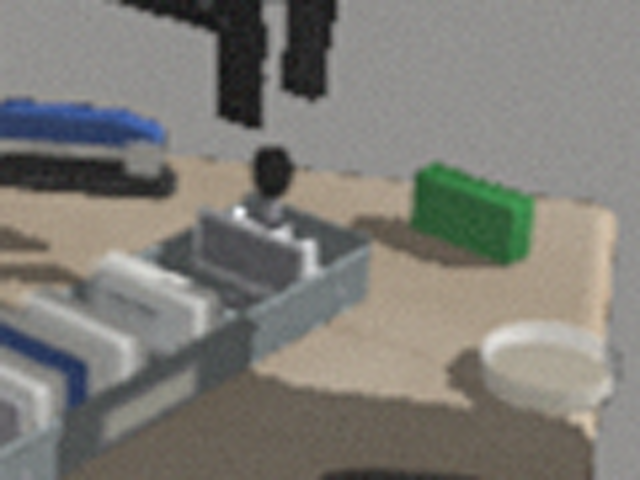

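The fingers at columns 240 and 305 straddle the knob at 272. I'm descending with a force check.

```bash
python3 -m handwheel '[[0.036,0,0.001,0.02,0,0,0],[0.036,0,0,0.015,0,0,0],[0.036,0,0,0.0,0,0,0]]'; python3 -m handwheel '[[0.036,0,0,0.005,0,0,0],[0.036,0,0,0.004,0,0,0],[0.036,0,0,0,0,0,0]]'; python3 -m handwheel '[[0,0,0,0,0,0,0],[0,0,0,0,0,0,0],[0,0,0,0,0,0,0],[0,0,0,0,0,0,0]]' 25;python3 -c "
from h import *
im=tips('k');cv2.imwrite('pics/k2.png',cv2.resize(im[150:240,220:340],None,fx=5,fy=5,interpolation=2))
print((ctrl.get_state()['position'][:2]-C)@np.array([[np.cos(a),-np.sin(a)],[np.sin(a),np.cos(a)]]) if (a:=np.radians(-12.57)) else 0)"
```

```text
time: 14.42
position: [0.5429, 0.0637, 0.0399]
tool_rot: [3.122, -0.345, -0.004]
ft_force: [-0.5, 0.7, -0.6]
grip_width: 0.415
grip_force: 0.0
time: 14.8
position: [0.5439, 0.0635, 0.0319]
tool_rot: [3.122, -0.346, -0.0]
ft_force: [-0.2, 0.9, -0.3]
grip_width: 0.417
grip_force: 0.0
time: 15.3
position: [0.544, 0.0628, 0.0322]
tool_rot: [3.122, -0.346, 0.0]
ft_force: [-0.4, -1.9, 1.8]
grip_width: 0.197
grip_force: 25.0
k near 190 zmin [0.0128 0.0197 0.0392] y [0.0064 0.0272] x [-0.0076  0.012 ]
k far 132 zmin [0.0268 0.0276 0.0593] y [-0.0216 -0.0064] x [-0.0149  0.0048]
k tcp [0.544  0.0628 0.0322] f [ 0.26 -3.04  1.76] w 0.0175 25.0
[-0.00052242 -0.09681809]
```

The knob is gripped. I'll lift in small steps, reading the force, to find the stop.

```bash
for i in 1 2; do python3 -m handwheel '[[0,0,0,-0.001,0,0,0],[0,0,0,0,0,0,0]]' | egrep 'pos|ft'; done; python3 -m handwheel '[[0,0,0,-0.001,0,0,0],[0,0,0,0,0,0,0]]' | egrep 'pos|ft'
```

```text
position: [0.544, 0.0635, 0.0327]
ft_force: [2.1, -1.0, -3.1]
position: [0.544, 0.0635, 0.0338]
ft_force: [1.7, -1.6, -5.1]
position: [0.544, 0.0635, 0.035]
ft_force: [2.6, -1.0, -5.3]
```

```bash
python3 -m handwheel '[[0,0,0,-0.001,0,0,0],[0,0,0,0,0,0,0]]' | egrep 'pos|ft';  python3 -m handwheel '[[0,0,0,-0.001,0,0,0],[0,0,0,0,0,0,0]]' | egrep 'pos|ft'
```

```text
position: [0.544, 0.0635, 0.036]
ft_force: [2.2, -0.6, -6.3]
position: [0.5439, 0.0635, 0.0368]
ft_force: [3.6, -1.1, -9.3]
```

The stop is at z ≈ 36.4 mm, about 3.5 mm up, so the plunger was on a rung (home would be z ≈ 27.4). I'll ease off the stop a little and slide toward +tray y, which is tool −y.

```bash
cat >> h.py <<'E'
def st():
    s=ctrl.get_state();a=np.radians(-12.57);M=np.array([[np.cos(a),-np.sin(a)],[np.sin(a),np.cos(a)]])
    print('t',round(s['time'],2),'tray xy mm',((s['position'][:2]-C)@M*1e3).round(2),'z',(s['position'][2]*1e3).round(2),'F tray',(s['ft_force'][:2]@M).round(2),s['ft_force'][2].round(2),'w',round(s['grip_width']*87,1))
E
python3 -m handwheel '[[0,0,0,0.0015,0,0,0],[0,0,0,0,0,0,0]]' >/dev/null; python3 -c "
from h import *;st()"
python3 -m handwheel '[[0,0,-0.001,0,0,0,0],[0,0,-0.003,0,0,0,0],[0,0,-0.005,0,0,0,0],[0,0,-0.005,0,0,0,0],[0,0,-0.005,0,0,0,0],[0,0,-0.003,0,0,0,0],[0,0,0,0,0,0,0]]' >/dev/null; python3 -c "
from h import *;st()"
```

```text
t 16.85 tray xy mm [ -0.71 -96.16] z 35.59 F tray [ 3.93 -1.06] -5.68 w 16.9
t 17.73 tray xy mm [ -0.47 -73.24] z 35.69 F tray [2.51 1.2 ] -6.23 w 17.4
```

```bash
python3 -m handwheel '[[0,0.0005,-0.003,0,0,0,0],[0,0,-0.005,0,0,0,0],[0,0,-0.005,0,0,0,0],[0,0,-0.005,0,0,0,0],[0,0,-0.005,0,0,0,0],[0,0,-0.004,0,0,0,0],[0,0,-0.003,0,0,0,0],[0,0,-0.002,0,0,0,0],[0,0,0,0,0,0,0]]' >/dev/null; python3 -c "
from h import *;st()"
python3 -m handwheel '[[0,0.0003,-0.002,0,0,0,0],[0,0,-0.002,0,0,0,0],[0,0,-0.002,0,0,0,0],[0,0,-0.002,0,0,0,0],[0,0,-0.002,0,0,0,0],[0,0,-0.002,0,0,0,0],[0,0,-0.002,0,0,0,0],[0,0,-0.002,0,0,0,0]]' >/dev/null; python3 -c "
from h import *;st()"
```

```text
t 18.85 tray xy mm [ -0.1  -41.72] z 35.59 F tray [3.35 0.4 ] -5.98 w 16.9
t 19.85 tray xy mm [  0.13 -26.04] z 35.52 F tray [ 2.05 -1.46] -5.75 w 17.1
```

```bash
python3 -m handwheel '[[0,0.0002,-0.002,0,0,0,0],[0,0,-0.002,0,0,0,0],[0,0,-0.002,0,0,0,0],[0,0,-0.002,0,0,0,0],[0,0,-0.002,0,0,0,0],[0,0,-0.002,0,0,0,0],[0,0,-0.002,0,0,0,0],[0,0,-0.002,0,0,0,0]]' >/dev/null; python3 -c "
from h import *;st()"
python3 -m handwheel '[[0,0.0002,-0.0015,0,0,0,0],[0,0,-0.0015,0,0,0,0],[0,0,-0.0015,0,0,0,0],[0,0,-0.0015,0,0,0,0],[0,0,-0.0015,0,0,0,0],[0,0,-0.0015,0,0,0,0],[0,0,-0.001,0,0,0,0]]' >/dev/null; python3 -c "
from h import *;st()"
```

```text
t 20.85 tray xy mm [ 0.34 -9.98] z 35.52 F tray [ 1.05 -0.81] -6.38 w 17.0
t 21.73 tray xy mm [ 0.47 -0.09] z 35.44 F tray [-0.57 -1.67] -6.0 w 17.4
```

```bash
python3 -m handwheel '[[0,0,-0.001,0,0,0,0],[0,0,-0.001,0,0,0,0],[0,0,-0.001,0,0,0,0],[0,0,-0.001,0,0,0,0],[0,0,-0.001,0,0,0,0]]' >/dev/null; python3 -c "
from h import *;st()"; python3 -m handwheel '[[0,0,-0.001,0,0,0,0],[0,0,-0.001,0,0,0,0],[0,0,-0.001,0,0,0,0]]' >/dev/null; python3 -c "
from h import *;st()"
```

```text
t 22.35 tray xy mm [0.56 4.9 ] z 35.5 F tray [-0.09 -0.87] -5.94 w 17.1
t 22.73 tray xy mm [0.59 7.81] z 35.47 F tray [-0.32 -2.38] -6.38 w 17.3
```

```bash
python3 -c "
from h import *
a=np.radians(-12.57); X=np.array([np.cos(a),np.sin(a)]);Y=np.array([-np.sin(a),np.cos(a)])
im,d=ctrl.get_image('scene');Q=cloud('scene',d);x=(Q[...,:2]-C)@X;y=(Q[...,:2]-C)@Y;z=Q[...,2]
k=(z>.036)&(z<.05)&(abs(x)<.033); h,_=np.histogram(y[k],bins=np.arange(.0,.12,.002)); print([(int(1000*(.001+.002*i)),int(v)) for i,v in enumerate(h) if v])
cv2.imwrite('pics/r1.png',cv2.resize(im[170:270,180:300],None,fx=5,fy=5,interpolation=2))"
```

```text
[(1, 2), (3, 6), (7, 9), (9, 9), (11, 8), (13, 1), (15, 2), (19, 9), (21, 15), (23, 21), (25, 16), (27, 8), (29, 13), (31, 10), (33, 11), (35, 13), (37, 11), (39, 19), (41, 16), (43, 16), (45, 10), (47, 15), (49, 9), (51, 7), (53, 17), (55, 15), (57, 19), (59, 13), (61, 14), (63, 14), (65, 15), (67, 13), (69, 9), (71, 19), (73, 16), (75, 16), (77, 11), (79, 12), (81, 18), (83, 10), (85, 15), (87, 15), (89, 13), (91, 16), (93, 48), (95, 14), (99, 8), (101, 53), (103, 7)]
```

View pics/r1.png

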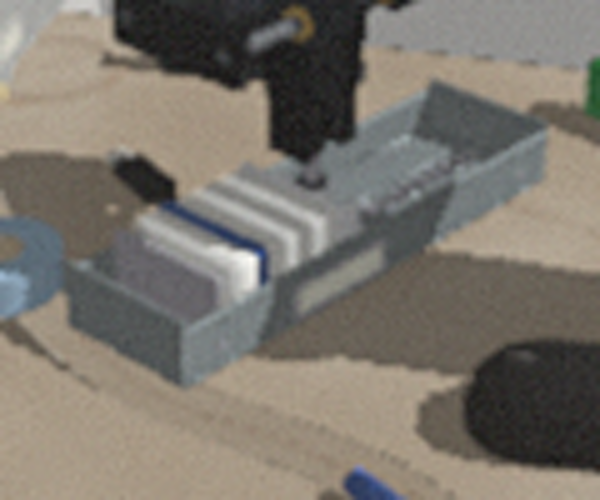

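The row is contiguous and upright, and box a is about 6 mm short of the heel plate. I'm creeping from here.

```bash
python3 -m handwheel '[[0,0,-0.001,0,0,0,0],[0,0,-0.001,0,0,0,0],[0,0,-0.001,0,0,0,0]]' >/dev/null; python3 -c "
from h import *;st()"; python3 -m handwheel '[[0,0,-0.0005,0,0,0,0],[0,0,0,0,0,0,0]]' >/dev/null; python3 -c "
from h import *;st()"; python3 -m handwheel '[[0,0,-0.0005,0,0,0,0],[0,0,0,0,0,0,0]]' >/dev/null; python3 -c "
from h import *;st()"
```

```text
t 23.15 tray xy mm [ 0.64 10.92] z 35.52 F tray [-0.57 -2.01] -6.17 w 17.2
t 23.4 tray xy mm [ 0.66 11.57] z 35.54 F tray [-1.39 -1.33] -6.2 w 16.9
t 23.65 tray xy mm [ 0.62 11.86] z 35.51 F tray [-0.3  -1.67] -5.34 w 17.3
```

```bash
python3 -m handwheel '[[0,0,-0.0005,0,0,0,0],[0,0,0,0,0,0,0]]' >/dev/null; python3 -c "
from h import *;st()"; python3 -m handwheel '[[0,0,-0.0005,0,0,0,0],[0,0,0,0,0,0,0]]' >/dev/null; python3 -c "
from h import *;st()"
```

```text
t 23.9 tray xy mm [ 0.63 12.36] z 35.49 F tray [ 0.5  -2.08] -5.79 w 17.6
t 24.15 tray xy mm [ 0.65 12.93] z 35.55 F tray [-0.33 -0.28] -5.63 w 17.2
```

```bash
python3 -m handwheel '[[0,0,-0.0005,0,0,0,0],[0,0,0,0,0,0,0]]' >/dev/null; python3 -c "
from h import *;st()"
```

```text
t 24.4 tray xy mm [ 0.67 13.19] z 35.49 F tray [-0.6  -1.48] -5.47 w 17.4
```

```bash
python3 -m handwheel '[[0,0,-0.0005,0,0,0,0],[0,0,0,0,0,0,0]]' >/dev/null; python3 -c "
from h import *;st()"
```

```text
t 24.65 tray xy mm [ 0.64 13.24] z 35.36 F tray [-0.35 -3.25] -5.87 w 17.1
```

```bash
python3 -m handwheel '[[0,0,-0.0005,0,0,0,0],[0,0,0,0,0,0,0]]' >/dev/null; python3 -c "
from h import *;st()"
```

```text
t 24.9 tray xy mm [ 0.66 13.27] z 35.26 F tray [-0.04 -5.01] -4.76 w 17.1
```

```bash
python3 -m handwheel '[[0,0,-0.0005,0,0,0,0],[0,0,0,0,0,0,0]]' >/dev/null; python3 -c "
from h import *;st()"
```

```text
t 25.15 tray xy mm [ 0.68 13.32] z 35.19 F tray [-0.08 -7.17] -5.18 w 17.3
```

The row is tight at y ≈ 13.25, with about 7 N at the wrist and so about 6 N on the face. I'll back off to about y 10.5 and lower the plunger while still gripping it, to feel for the notch.

```bash
python3 -m handwheel '[[0,0,0.001,0,0,0,0],[0,0,0.001,0,0,0,0],[0,0,0.001,0,0,0,0],[0,0,0.001,0,0,0,0],[0,0,0,0,0,0,0],[0,0,0,0,0,0,0]]' >/dev/null; python3 -c "
from h import *;st()"
```

```text
t 25.9 tray xy mm [ 0.66 11.69] z 35.77 F tray [0.13 0.34] -6.06 w 17.0
```

```bash
python3 -m handwheel '[[0,0,0,0.001,0,0,0],[0,0,0,0.001,0,0,0],[0,0,0,0.001,0,0,0],[0,0,0,0,0,0,0]]' >/dev/null; python3 -c "
from h import *;st()"; python3 -m handwheel '[[0,0,0,0.001,0,0,0],[0,0,0,0,0,0,0]]' >/dev/null; python3 -c "
from h import *;st()"
```

```text
t 26.4 tray xy mm [ 0.64 10.82] z 32.47 F tray [-1.2   0.36] -4.75 w 16.9
t 26.65 tray xy mm [ 0.65 10.59] z 31.63 F tray [-0.48 -0.4 ] -4.5 w 17.2
```

```bash
python3 -m handwheel '[[0,0,0,0.001,0,0,0],[0,0,0,0.001,0,0,0],[0,0,0,0.001,0,0,0],[0,0,0,0,0,0,0]]' >/dev/null; python3 -c "
from h import *;st()"; python3 -m handwheel '[[0,0,0,0.0008,0,0,0],[0,0,0,0,0,0,0]]' >/dev/null; python3 -c "
from h import *;st()"
```

```text
t 27.15 tray xy mm [0.62 9.78] z 27.95 F tray [-2.17 -3.78] -3.95 w 17.5
t 27.4 tray xy mm [0.71 9.82] z 27.66 F tray [-1.42 -3.89] -1.56 w 17.3
```

It's home at z ≈ 27.7, with the notch wall felt at reported y ≈ 9.8. So the notch at +11 is at about 9 on this scale, and tight corresponds to a true y ≈ 15, which leaves about 4 mm free. I'll relax the side load, open, and lift straight up.

```bash
python3 -m handwheel '[[0,0,0.0009,0.0002,0,0,0],[0,0,0,0,0,0,0]]' >/dev/null; python3 -c "
from h import *;st()"; python3 -m handwheel '[[0.036,0,0,0,0,0,0],[0.036,0,0,0,0,0,0],[0.036,0,0,0,0,0,0],[0.036,0,0,-0.005,0,0,0],[0.036,0,0,-0.015,0,0,0],[0.036,0,0,-0.03,0,0,0],[0.036,0,0,-0.04,0,0,0],[0.036,0,0,-0.04,0,0,0],[0.036,0.03,0,0,0,0,0],[0.036,0,0,0,0,0,0]]'
python3 - <<'E'
from h import *
st()
a=np.radians(-12.57); X=np.array([np.cos(a),np.sin(a)]);Y=np.array([-np.sin(a),np.cos(a)])
im,d=ctrl.get_image('scene');Q=cloud('scene',d);x=(Q[...,:2]-C)@X;y=(Q[...,:2]-C)@Y;z=Q[...,2]
k=(z>.036)&(z<.05)&(abs(x)<.033); h,_=np.histogram(y[k],bins=np.arange(.0,.12,.002)); print([(int(1000*(.001+.002*i)),int(v)) for i,v in enumerate(h) if v])
k=(y<.03)&(y>-.02)&(abs(x)<.02)&(z>.052)&(im.max(2)<80)&(z<.09);q=np.stack([x,y,z],-1)[k]*1000;print('knob',k.sum(),np.percentile(q,[3,50,97],axis=0).round(1))
cv2.imwrite('pics/f1.png',cv2.resize(im[150:300,150:350],None,fx=4,fy=4,interpolation=2))
E
```

```text
t 27.65 tray xy mm [0.68 9.83] z 27.64 F tray [-0.78 -3.56] -1.36 w 16.9
time: 28.9
position: [0.5998, 0.159, 0.1591]
tool_rot: [-3.122, 0.35, -0.004]
ft_force: [-0.2, -0.7, -0.6]
grip_width: 0.414
grip_force: 0.0
t 28.9 tray xy mm [32.94  9.22] z 159.05 F tray [-0.04 -0.75] -0.55 w 36.0
[(3, 2), (5, 1), (7, 9), (9, 1), (11, 9), (13, 6), (15, 2), (19, 1), (21, 8), (23, 25), (25, 19), (27, 7), (29, 8), (31, 11), (33, 13), (35, 12), (37, 9), (39, 11), (41, 14), (43, 17), (45, 21), (47, 11), (49, 16), (51, 14), (53, 9), (55, 14), (57, 12), (59, 14), (61, 14), (63, 19), (65, 18), (67, 11), (69, 13), (71, 13), (73, 11), (75, 14), (77, 13), (79, 14), (81, 25), (83, 11), (85, 14), (87, 15), (89, 16), (91, 8), (93, 16), (95, 12), (97, 17), (99, 29), (101, 46), (103, 10)]
knob 65 [[-8.1  3.7 53.5]
 [-4.1 13.7 64.5]
 [ 3.6 18.2 73.2]]
```

View pics/f1.png

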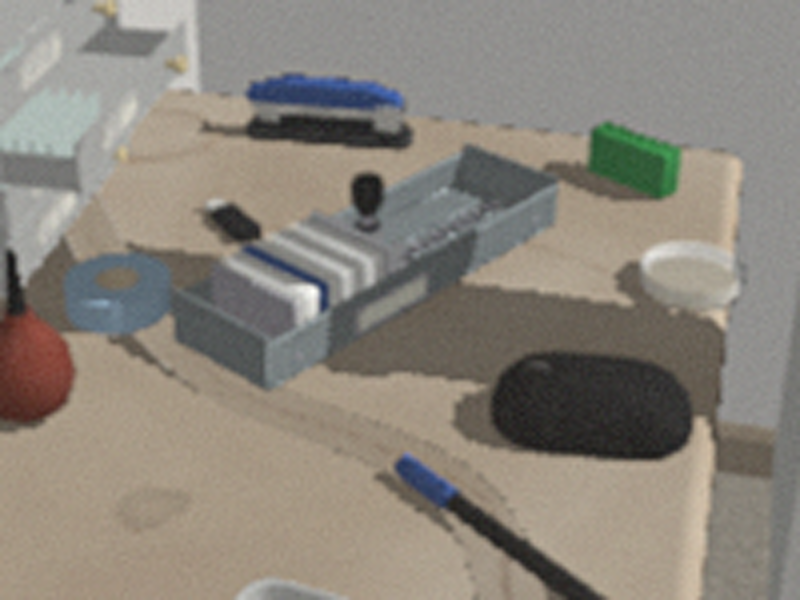

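```bash
python3 -m handwheel '[[0.036,0,-0.05,-0.02,0,0,0],[0.036,0,-0.06,0,0,0,0],[0.036,0,-0.06,0,0,0,0],[0.036,0,-0.05,0,0,0,0],[0.036,0,-0.05,0,0,0,0],[0.036,0,0,0,0,0,0]]'
python3 - <<'E'
from h import *
a=np.radians(-12.57); X=np.array([np.cos(a),np.sin(a)]);Y=np.array([-np.sin(a),np.cos(a)])
for n in('top','scene'):
  for tag in('before','now'):
    d=np.load(f'pics/{n}0.npz')['d'] if tag=='before' else ctrl.get_image(n)[1]
    Q=cloud(n,d);x=(Q[...,:2]-C)@X;y=(Q[...,:2]-C)@Y;z=Q[...,2]; yc=-.096 if tag=='before' else .010
    k=(abs(y-yc)<.014)&(abs(x)<.014)&(z>.055)&(z<.1); print(n,tag,k.sum(),np.percentile(z[k],[50,90,97]).round(4) if k.any() else 0, y[k].mean() if k.any() else 0)
E
```

```text
time: 29.7
position: [0.6525, 0.43, 0.1755]
tool_rot: [-3.122, 0.333, 0.009]
ft_force: [-0.3, 0.2, 0.5]
grip_width: 0.419
grip_force: 0.0
top before 65 [0.0763 0.0783 0.079 ] -0.0961173323357392
top now 63 [0.0719 0.0746 0.0756] 0.010083004648422494
scene before 64 [0.0704 0.0768 0.0774] -0.09371781963130052
scene now 72 [0.0672 0.0723 0.0732] 0.01274556459890514
```

Run:
```python
from h import *
a=np.radians(-12.57); X=np.array([np.cos(a),np.sin(a)]);Y=np.array([-np.sin(a),np.cos(a)])
def f(d,yc):
    Q=cloud('top',d);x=(Q[...,:2]-C)@X;y=(Q[...,:2]-C)@Y;z=Q[...,2]
    k=(np.hypot(y-yc,x+.001)<.006)&(z>.06); b=(abs(x)<.02)&(y>.03)&(y<.09)&(z>.04)&(z<.05)
    return np.median(z[k])*1e3,np.median(z[b])*1e3
print('before',f(np.load('pics/top0.npz')['d'],-.096)); print('now',np.mean([f(ctrl.get_image('top')[1],.010) for _ in range(10)],0))
```

```text
before (np.float64(76.75343448731637), np.float64(43.91977769335509))
now [72.56690784 43.84224575]
```

Against the box tops the knob reads home to within about 0.5 mm. I'll confirm with a light tap using the closed fingers.

```bash
python3 -m handwheel '[[0,0,0.05,0,0,0,0],[0,0,0.05,0,0,0,0],[0,0,0.06,0,0,0,0],[0,0,0.06,0,0,0,0],[0,0,0.05,0.02,0,0,0],[0,-0.03,0,0,0,0,0],[0,0,0,0,0,0,0]]' 10; python3 -c "
from h import *
go(*tray(.0007,.0098),.056,-12.57)"
```

```text
time: 31.18
position: [0.5668, 0.167, 0.1579]
tool_rot: [3.122, -0.345, -0.0]
ft_force: [0.5, -0.7, 0.1]
grip_width: 0.004
grip_force: 0.0
shift [0.0016 0.     0.1019] turn -0.03 tilt [-1.e-04 -4.e-04 -1.e+00] pos [0.5668 0.167  0.1579]
```

```bash
python3 -m handwheel '[[0,0.0016,0,0.03,0,0,0],[0,0,0,0.03,0,0,0],[0,0,0,0.025,0,0,0],[0,0,0,0.013,0,0,0],[0,0,0,0,0,0,0],[0,0,0,0,0,0,0]]' | egrep 'pos|ft'; python3 -m handwheel '[[0,0,0,0.002,0,0,0],[0,0,0,0.002,0,0,0],[0,0,0,0.001,0,0,0],[0,0,0,0,0,0,0]]'| egrep 'pos|ft'
```

```text
position: [0.5709, 0.1669, 0.0607]
ft_force: [-0.0, 0.1, -0.1]
position: [0.5699, 0.1664, 0.0545]
ft_force: [-0.1, -0.4, -0.1]
```

```bash
python3 -m handwheel '[[0,0,0,0.002,0,0,0],[0,0,0,0.002,0,0,0],[0,0,0,0,0,0,0]]'| egrep 'pos|ft'; python3 -m handwheel '[[0,0,0,0.001,0,0,0],[0,0,0,0,0,0,0]]'| egrep 'pos|ft'; python3 -m handwheel '[[0,0,0,0.001,0,0,0],[0,0,0,0,0,0,0]]'| egrep 'pos|ft'
```

```text
position: [0.5697, 0.1663, 0.0502]
ft_force: [-0.0, -0.1, 0.1]
position: [0.5699, 0.1664, 0.0495]
ft_force: [0.8, -0.1, -0.3]
position: [0.5699, 0.1664, 0.0484]
ft_force: [0.2, 0.1, -0.3]
```

```bash
python3 -m handwheel '[[0,0,0,0.001,0,0,0],[0,0,0,0,0,0,0]]'| egrep 'pos|ft'
```

```text
position: [0.5701, 0.1665, 0.0482]
ft_force: [-1.9, -0.9, 5.4]
```

```bash
python3 -m handwheel '[[0,0,0,0.0005,0,0,0],[0,0,0,0,0,0,0]]'| egrep 'pos|ft'
```

```text
position: [0.5702, 0.1665, 0.0482]
ft_force: [-2.2, -1.2, 7.9]
```

Contact is solid at once (5.4 to 7.9 N with no travel), so the plunger is fully home. I'll retract and hand in.

```bash
python3 -m handwheel '[[0,0,0,-0.01,0,0,0],[0,0,0,-0.04,0,0,0],[0,0,0,-0.05,0,0,0],[0,0,0,-0.04,0,0,0],[0,0,0,0,0,0,0],[0,0,0,0,0,0,0]]'; python3 -c "
from bench import ctrl
print(ctrl.close_job())"
```

```text
time: 34.55
position: [0.5696, 0.1662, 0.1865]
tool_rot: [3.122, -0.346, -0.001]
ft_force: [0.1, -0.2, -0.9]
grip_width: 0.006
grip_force: 0.0
the job is handed in; nothing more can be done
None
```

Job handed in at about 34.6 s: the box is filed on its long edge, the row was felt tight at about 6 N on the face, and the follower is locked with the plunger home in the notch at tray y = +11 mm, leaving about 3.4 mm free.

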